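Clamp a specimen in a portable vise and hold it up level

TASK

Crank the handle of the little aluminium specimen vise clockwise (seen from the handle end) until its jaw clamps the metal block firmly, while the vise stays on its grey stage. Then take the vise by the long sides of its body, lift it straight up at least 50 mm clear of the stage with the block still clamped in it, and finish holding it there, steady and level: do not put it down or let go. Do not tip the vise over, and leave the other things on the bench alone.

Things in the scene. Friction and masses are not known exactly. Their poses are not given: they have to be found in the camera images.
- vise: Portable aluminium specimen vise, loose on the stage, 0.8 to 1 kg with its block. Origin: centre of the underside of its body; z up, x along the screw from the crank (-x end, towards the robot) to the fixed jaw (+x end). Body 130 (x) x 52 (y) x 28 (z) mm with plain long sides. On top, only 38 mm wide: screw block (x -65 to -47, top z 54), sliding jaw, block, fixed jaw (face x +35, top z 61).
- hold_point (a point): On the vise's centre line, 5 mm to the crank side of its middle and 25 mm above its underside, at its centre of mass along x: with the TCP here, fingers down and closing across vise y, the pads hold the 52 mm wide body. Axes as the vise's.
- screw_end (a point): On the screw axis in the plane of the crank arm: vise x -86, y 0, z 42 mm. The screw is parallel to vise x; the arm is 6 mm thick. Free turning takes about 1 N at the handle; pushing it up with more than about 3 N begins to tip the vise.
- knob_mid (a point): Middle of the crank's black handle sleeve: 13 mm diameter, 34 mm long, parallel to vise x (spanning vise x -125 to -91), 32 mm from the screw axis. It spins freely on its pin, so it can be gripped from above across vise y and carried round the full circle with the tool's orientation fixed. Only its position is of use.
- crank (a joint): Crank angle (rad), starting at 0 to 3, to grow beyond a turn. 0: handle straight above the screw; growing: clockwise looking along vise +x (pi/2: handle on the vise's -y side, pi: below). The jaw clamps the block from about 7.3, stiffening gradually; 7.6 to 7.9 is firm; stop at 9.6. Friction holds it; let go overtight, it springs back to 7.6, still firm.
- jaw (a joint): Travel of the sliding jaw towards the fixed jaw (m): 0.0013 per rad of the crank. Its steel face is at vise x = 1.5 mm + travel.
- jaw_plate: Steel face plate of the sliding jaw, 5 x 38 x 32 mm. Its origin is the vise's origin shifted by the jaw travel, not the plate's middle.
- fixed_plate: Steel face plate of the fixed jaw, 5 x 38 x 32 mm. Its origin coincides with the vise's origin, not with the plate's middle.
- specimen: Dark steel-coloured metal block, 24 (vise x) x 30 (y) x 38 mm tall, 75 g, standing loose on the vise's body between the jaws; its top stands 66 mm above the vise's underside. Origin: centre of its underside.
- stage: Fixed grey pedestal with a steel top 142 x 64 mm, 50 mm above the bench; origin on the bench under its middle, axes as the vise's. Lips 8 mm high at its four corners only (beyond 48 mm from the middle along x) surround the vise's foot with 1 to 1.5 mm play; lift the vise straight up.
- spare_coupon: A second block like the specimen, standing on the bench; leave alone. Origin: centre of underside.
- beaker: Glass beaker, 60 mm diameter, 75 mm tall, beside the stage; leave alone. Origin: centre of underside.
- reagent_jar: Amber jar, 52 mm diameter, 75 mm tall; leave alone. Origin: centre of underside.
- spatula: Spatula 160 mm long lying on the bench; leave alone.
- soap: Orange bottle 56 mm diameter, 140 mm tall; leave alone. Origin: centre of underside.
- dish: Low glass dish 84 mm diameter, 16 mm tall; leave alone. Origin: centre of underside.
- collar: Steel ring 44 mm diameter, 18 mm tall; leave alone. Origin: centre of underside.
Mind the look-alikes: they are no part of the job. What is shaped like the vise but red or yellow is not meant. Leave any yellow look-alike of the stage alone.

How it is judged:
On the way:
1. the block is clamped between the jaws (over 6 N) while the vise stands on its stage (contact force between each of jaw_plate, fixed_plate and specimen above 6 N and z of vise in the frame of stage below 0.054 m and horizontal distance between vise and stage below 0.005 m), for 0.3 s.
At the end, for the whole second after the job is handed in: The vise is held by the fingers with its underside at least 45 mm above the stage top, tilted less than 0.1 rad, still (under 0.02 m/s and 0.1 rad/s), not touching the stage; the block is still upright between the jaws, pressed by both with over 3 N and not touched by the fingers (z of vise in the frame of stage above 0.095 m and angle between vise's own z axis and vertical below 0.1 rad and linear speed of vise below 0.02 m/s and angular speed of vise below 0.1 rad/s and contact force between the fingers and vise above 3 N and contact force between vise and stage below 0.1 N and contact force between each of jaw_plate, fixed_plate and specimen above 3 N and contact force between the fingers and specimen below 0.1 N and distance between specimen and vise below 0.045 m and angle between the z axis of specimen and the z axis of vise, either way round below 0.1 rad); the arm keeps its last pose, push and grip.
It fails at once if the vise is tipped more than 0.3 rad (angle between vise's own z axis and vertical above 0.3 rad).
It fails at once if the spare block, beaker or jar is moved more than 25 mm (distance of any of spare_coupon, beaker, reagent_jar from where it was at the start of the episode above 0.025 m).
It fails at once if another thing on the bench is moved more than 25 mm (distance of any of spatula, soap, dish, collar from where it was at the start of the episode above 0.025 m).
It also fails if it takes over 64 s, if anything falls off the work surface, if the arm or the gripper's body presses on something with over 40 N, if the wrist force passes 120 N, or if a joint passes its speed limit or range.

ROBOT

A 6-joint arm with a two-finger parallel gripper is mounted at the origin on the work surface. World frame = base frame: x ahead of the robot, y to its left, z up, the work surface at z = 0. Lengths are in m, angles in rad, forces in N, time in s.
With the tool pointing down it reaches from about 0.375 to 0.9 m from the base axis. Payload 3.1 kg.
Tool frame: the origin (TCP) lies between the finger pads, 19 mm behind the fingertips; this is the grasp point; z points along the fingers, y is the direction in which the jaws open and shut (so a half turn about z gives the same grasp; the last joint's range is limited). The gripper opens to 85 mm and grips with 20 to 120 N. Pads are 22 mm wide; open, the fingers measure 114 mm over their backs; the gripper's body (76 mm by 85 mm) begins 54 mm behind the grasp point. The pads swing forward as they close: fully open they stand 13 mm farther back than shut.
Start: joints at [-1.456, 0.527, 1.433, -0, 1.181, -0.178], TCP at [0.18, -0.598, 0.25] pointing down, gripper open.
Joint ranges: [-3.08, 3.08], [-0.75, 2.2], [0.22, 2.44], [-1.43, 4.57], [0, 2.65], [-2.85, 2.85]. Speed limits (rad/s): [2.79, 2.79, 3.14, 3.14, 3.14, 3.14].

INTERFACE

Orientations are given as a unit quaternion [x, y, z, w].
In Python, from station import manip gives the robot as it stands.
- The arm moves only by the tool drive_tool, never from a script. Its argument "increments" is a list of rows, each a list of 7 numbers: the closure in counts, from 0 (fully open) to 255 (shut), then the shift along the tool's x, y, z in cm, then the turn, a rotation vector about the tool's x, y, z in rad. A call has 1 to 20 rows; each row is the pose to reach, as a shift and turn from the pose commanded when the call began, along the tool's axes at that moment; what a row does not reach only later rows make up. A row lasts 1/10 s, in which the tool goes at most 50 mm and 8.59 degrees, less where a joint would pass 70% of its speed; a pose out of reach is approached as far as the arm can. A call with a gripper value outside its range is refused whole. The fingers move at their own pace and stop on an object; "force" is the grip in N (left out, the last holds). Time passes only in rows, so rows that repeat a pose let the fingers close. It gives the time, the measured TCP pose, the force and the opening at its end, in the units of the state.
- manip.sense(): the state, without advancing time (a new reading comes with each control period).
- manip.snapshot(name): name is "scene" or "side" or "wrist"; returns the picture (400x640x3 uint8, red, green, blue); there is no depth.
- manip.camera_model(name): a dict with "mtx" (3x3 intrinsics, pixels), "cam_to_world" (4x4, takes a point from camera to world coordinates). Camera axes: x right, y down, z forward; pixel columns grow to the right and rows downward; lengths in m; the calibration is good to about 2 mm. A picture is of the moment at which its call begins: read the wrist's pose just before it. camera_model takes no time and is no camera call; for the wrist camera it gives the pose at the moment of the call.
- manip.sign_off(): hands the job in, once; it reports no verdict.
The state is a dict: "t": time; "q": joint angles; "qd": joint speeds; "tau": joint torques, N m; "tcp_pos": TCP position; "tool_rot": TCP orientation; "force": force on the tool from outside, world axes, zero at the start; "ft_torque": the same for the moment, N m; "finger_gap": opening from 0.0 (shut) to 1.0 (fully open).
Only numpy, scipy, OpenCV 4.12 (cv2) and the standard library are available. Lean on these libraries where they do the work, as an engineer would, in place of code of your own. Each camera call takes 0.05 s, during which the arm holds its last target. There are 200 camera calls.

## Working session

There is one attempt and no reset: what is moved stays moved. The work goes in short steps, Python scripts to look and compute and a tool call to move; the robot and the scene stay as the last step left them, time stands still between calls to the robot, and variables do not carry over. Pictures are saved under pics/ and viewed, about 8 in all and at most 12, crops included, and the job is handed in when it is done.

Besides the shell and the picture viewer there is one more tool, called after "Request:" as name(argument=value, ...) on one line, values as JSON. drive_tool: Moves the arm, as the interface text tells. Its arguments: {"type":"object","properties":{"increments":{"type":"array","items":{"type":"array","items":{"type":"number"}}},"force":{"type":"number"}},"required":["increments"]}

```bash
ls; mkdir -p pics; python3 - <<'E'
from station import manip
import cv2,numpy as np
for n in("scene","side"):
    im=manip.snapshot(n); cv2.imwrite(f"pics/{n}0.png",im[:,:,::-1]); c=manip.camera_model(n); print(n,np.round(c["mtx"],1).tolist(),np.round(c["cam_to_world"],3).tolist())
s=manip.sense(); print(s)
E
```

```text
pics
scene [[412.5, 0.0, 322.7], [0.0, 412.5, 194.9], [0.0, 0.0, 1.0]] [[0.861, 0.369, -0.349, 0.874], [0.508, -0.607, 0.612, -0.56], [0.014, -0.704, -0.71, 0.777], [0.0, 0.0, 0.0, 1.0]]
side [[380.6, 0.0, 321.3], [0.0, 380.6, 202.0], [0.0, 0.0, 1.0]] [[0.996, -0.07, 0.062, 0.512], [-0.093, -0.656, 0.749, -0.637], [-0.012, -0.751, -0.66, 0.681], [0.0, 0.0, 0.0, 1.0]]
{'t': 0.1, 'q': array([-1.45652034e+00,  5.28363835e-01,  1.43377488e+00,  1.34403346e-05,
        1.18139842e+00, -1.78535506e-01]), 'qd': array([-1.31323029e-03, -2.67453882e-03, -3.32446494e-03, -3.73256111e-04,
        5.12569399e-05,  3.43693003e-04]), 'tau': array([ 3.32737573e-04, -4.43302774e+01, -1.78585893e+01, -2.90789094e-04,
        3.89030538e-03,  1.45521039e-05]), 'tcp_pos': array([ 0.18034338, -0.59778297,  0.24913697]), 'tool_rot': array([ 9.89301714e-01,  1.45880680e-01,  3.74439755e-05, -9.71542312e-04]), 'force': array([ 1.35012407,  0.53444579, -1.03210913]), 'ft_torque': array([ 0.02012358, -0.01453245,  0.03953971]), 'finger_gap': 0.9975474201801716}
```

View pics/scene0.png

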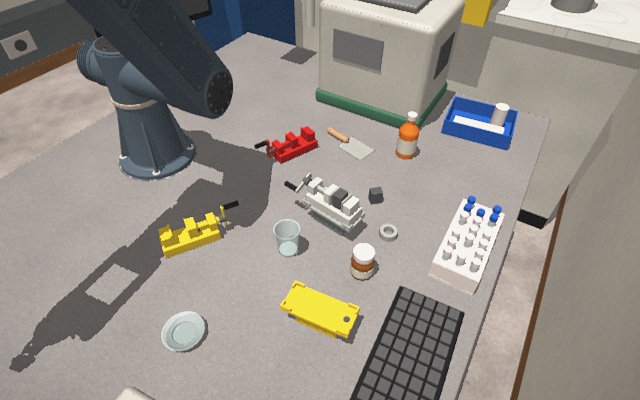

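View pics/side0.png

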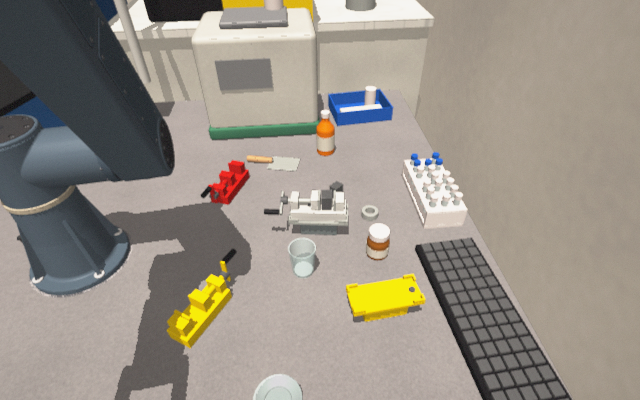

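Both views show the vise: scene ≈ (335,203), side ≈ (318,210). The black handle is at scene (291,186) and side (271,212), the beaker at scene (287,238), and the look-alikes are red and yellow. I'll zoom in and triangulate the handle.

```bash
cat > h.py <<'E'
import cv2,numpy as np
from station import manip
def ray(c,p):
    K,T=np.array(c["mtx"]),np.array(c["cam_to_world"]); d=T[:3,:3]@np.linalg.solve(K,[p[0],p[1],1.]); return T[:3,3],d/np.linalg.norm(d)
def plane(c,p,z):
    o,d=ray(c,p); return o+d*(z-o[2])/d[2]
def tri(rs):
    A=sum(np.eye(3)-np.outer(d,d) for o,d in rs); b=sum((np.eye(3)-np.outer(d,d))@o for o,d in rs)
    x=np.linalg.solve(A,b); return x,[np.linalg.norm((np.eye(3)-np.outer(d,d))@(x-o)) for o,d in rs]
E
python3 - <<'E'
from h import *
out=[];rs=[]
for n,(x0,y0,x1,y1) in dict(scene=(275,165,385,245),side=(255,172,365,252)).items():
    im=cv2.imread(f"pics/{n}0.png"); out.append(cv2.resize(im[y0:y1,x0:x1],None,fx=5,fy=5,interpolation=cv2.INTER_CUBIC)[:300 if 0 else 400])
    m=(im.max(2)<45).astype(np.uint8); k,l,st,ce=cv2.connectedComponentsWithStats(m)
    for i in range(1,k):
        if st[i,4]>15 and x0<ce[i,0]<x1 and y0<ce[i,1]<y1: print(n,st[i],ce[i])
cv2.imwrite("pics/crop.png",cv2.resize(np.vstack(out),None,fx=.75,fy=.75))
E
```

```text
scene [285 182  12   9  29] [290.89655172 186.24137931]
```

View pics/crop.png

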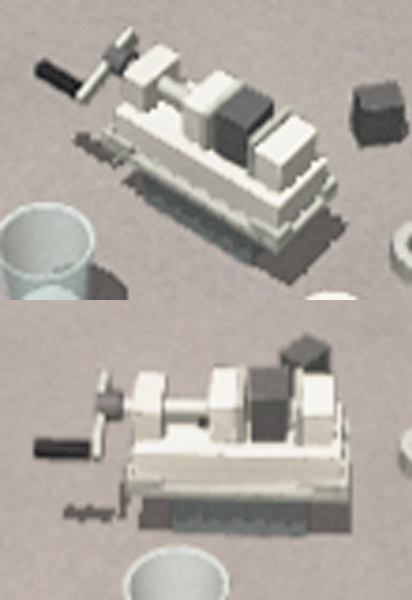

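```bash
python3 - <<'E'
from h import *
C={n:manip.camera_model(n) for n in("scene","side")}
def t(a,b):
    x,e=tri([ray(C["scene"],a),ray(C["side"],b)]); print(np.round(x,4),np.round(e,4)); return x
h=t((291,186.4),(271.7,211.7)); hub=t((307,179.7),(284.3,200)); s=t((340.9,192.2),(326.5,191.2))
for a in [(343,197)]: pass
print("yaw",np.arctan2(*(s-hub)[1::-1]), np.arctan2(*((s-hub)[1],(s-hub)[0])))
d=(s-hub)[:2];d/=np.linalg.norm(d);print(d,"dist",np.linalg.norm((s-hub)[:2]),"handle rel", (h-hub)[:2]@d,(h-hub)[:2]@[-d[1],d[0]],h[2]-hub[2])
w=manip.camera_model("wrist");T=np.array(w["cam_to_world"]);s=manip.sense();print(np.round(w["mtx"],1),np.round(T,3),s["tcp_pos"])
E
```

```text
[0.4495 0.0286 0.0757] [0.0001 0.0001]
[0.4799 0.0537 0.09  ] [0.0019 0.0019]
[0.5805 0.039  0.1165] [0.0014 0.0014]
yaw -0.14556672927969677 -0.14556672927969677
[ 0.98942386 -0.14505319] dist 0.10175510305875118 handle rel -0.02640652261499396 -0.029262668144735673 -0.014353904837623346
[[333.6   0.  322. ]
 [  0.  333.6 200.7]
 [  0.    0.    1. ]] [[ 0.289 -0.91  -0.297  0.257]
 [-0.957 -0.275 -0.087 -0.576]
 [-0.003  0.31  -0.951  0.373]
 [ 0.     0.     0.     1.   ]] [ 0.18034338 -0.59778297  0.24913697]
```

Request:
drive_tool(increments=[[110,48,-52,0,0,0,0.44],[110,48,-52,0,0,0,0.44],[110,48,-52,0,0,0,0.44],[110,48,-52,0,0,0,0.44],[110,48,-52,0,0,0,0.44],[110,48,-52,0,0,0,0.44],[110,48,-52,0,0,0,0.44],[110,48,-52,0,0,0,0.44],[110,48,-52,0,0,0,0.44],[110,48,-52,0,0,0,0.44],[110,48,-52,0,0,0,0.44],[110,48,-52,0,0,0,0.44],[110,48,-52,0,0,0,0.44],[110,48,-52,0,0,0,0.44],[110,48,-52,0,0,0,0.44],[110,48,-52,0,0,0,0.44],[110,48,-52,0,0,0,0.44],[110,48,-52,0,0,0,0.44],[110,48,-52,0,0,0,0.44],[110,48,-52,0,0,0,0.44]], force=40)

```text
t: 2.1
tcp_pos: [0.4897, 0.0369, 0.2501]
tool_rot: [0.997, -0.075, -0.0, 0.0]
force: [0.6, 0.6, -0.3]
finger_gap: 0.569
```

```bash
python3 - <<'E'
from h import *
import pickle
s=manip.sense();c=manip.camera_model("wrist");im=manip.snapshot("wrist")[:,:,::-1]
cv2.imwrite("pics/w1.png",im);pickle.dump(c,open("w1.pkl","wb"));print(s["t"],s["tcp_pos"],s["tool_rot"],s["finger_gap"],s["force"])
C={n:manip.camera_model(n) for n in("scene","side")}
print("beaker",plane(C["scene"],(287.5,250),0),plane(C["side"],(303,270),0), plane(C["scene"],(287,228),.075),plane(C["side"],(302,247.5),.075))
E
```

```text
2.1 [0.48965287 0.03688334 0.25006732] [ 9.97208982e-01 -7.46608305e-02 -7.90147419e-05  1.94667588e-05] 0.5688365627279051 [ 0.63701227  0.58677431 -0.29838586]
beaker [ 0.51506072 -0.09032627  0.        ] [ 0.51300043 -0.09042977  0.        ] [ 0.51496305 -0.08595389  0.075     ] [ 0.51416041 -0.09012443  0.075     ]
```

View pics/w1.png

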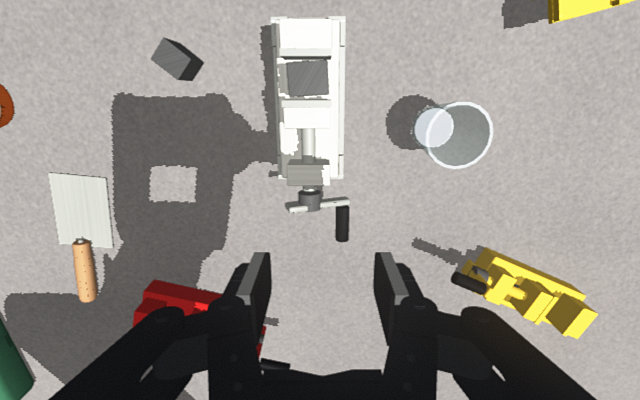

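The wrist view shows the vise in one piece: specimen top at (307,78), screw hub at (310,200), and handle from (341,206) to (343,240). The body's right edge is near column 344, and the beaker is at (455,133). Next I'll measure the vise's yaw and position.

```bash
python3 - <<'E'
from h import *
import pickle
c=pickle.load(open("w1.pkl","rb"));im=cv2.imread("pics/w1.png").astype(int)
m=(im.max(2)<50)
r=[(y,np.flatnonzero(m[y,325:360])+325) for y in range(206,240,3)]
print([(y,v.min(),v.max()) for y,v in r if len(v)])
ys,xs=np.nonzero(m[203:244,325:360]); print("handle c",xs.mean()+325,ys.mean()+203,xs.size)
for y in range(20,180,10): print(y,"".join(f"{v:4d}" for v in im[y,262:286:2,1]),"|","".join(f"{v:4d}" for v in im[y,328:352:2,1]))
E
```

```text
[(206, np.int64(345), np.int64(347)), (209, np.int64(336), np.int64(347)), (212, np.int64(336), np.int64(338)), (215, np.int64(336), np.int64(347)), (218, np.int64(337), np.int64(347)), (221, np.int64(336), np.int64(347)), (224, np.int64(336), np.int64(347)), (227, np.int64(336), np.int64(347)), (230, np.int64(336), np.int64(347)), (233, np.int64(336), np.int64(347)), (236, np.int64(336), np.int64(347)), (239, np.int64(337), np.int64(347))]
handle c 340.5409090909091 224.10909090909092 220
20  180 178 183 185 218 255 251 237 230 251 254 254 |  255 255 237 247 248 245 250 253 255 180 179 181
30   98  91  92  92  93 135 125 159 170 251 254 253 |  254 254 247 254 254 255 197 244 241 174 181 179
40   93  95  94  93  95 124 131 145 168 233 255 253 |  254 254 246 254 254 254 196 245 239 186 185 181
50   96 100  96  97  94 104 138 126 167 235 235 235 |  241 241 253 253 254 248 242 243 239 177 182 174
60  150  92  94  96  98  92 135 174 253 253 255 255 |  255 255 255 253 254 244 242 243 237 175 181 187
70  161 106  95  96  92  97 125 129 211 167 163 171 |  245 253 253 253 254 243 242 244 233
[... 350 characters left out ...]
3  99 133 128 155 159 253 |  254 251 253 252 253 235 243 245 211 186 179 185
120  184 178 150  96 100 102 104 124 123 149 157 240 |  254 251 253 252 252 237 243 244 192 185 191 191
130  121 182 154  95  98  97  99 113 130 234 252 250 |  253 252 253 252 252 236 242 244 200 184 183 186
140  101 102 101 102  99 102  99 106 131 193 254 250 |  253 252 253 252 252 241 241 244 184 177 178 173
150   97  99  97 101 103 102 101 101 132 146 255 252 |  253 253 253 253 253 238 241 242 184 185 189 182
160   96  95  93  96 102 103 100  99 131 126 160 165 |  129 255 253 253 254 214 243 241 183 187 185 189
170  185 186 176 182 125 186 183 181 143 122 159 167 |  253 248 253 253 255 189 243 236 180 179 182 183
```

```bash
python3 - <<'E'
from h import *
import pickle
c=pickle.load(open("w1.pkl","rb"))
P=lambda p,z:plane(c,p,z)
a,b=P((339.5,30),.078),P((337.7,165),.078); d=(a-b)/np.linalg.norm(a-b); print("top edge",a,b,"yaw",np.arctan2(d[1],d[0]))
a2,b2=P((345,30),.052),P((343.2,165),.052); d2=a2-b2; print("foot yaw",np.arctan2(d2[1],d2[0]))
yaw=np.arctan2(d[1],d[0]); u=np.array([np.cos(yaw),np.sin(yaw)]);v=np.array([-u[1],u[0]])
e1,e2=P((336.5,215),.077),P((336.5,238),.077);f1,f2=P((347.5,215),.077),P((347.5,238),.077)
print("handle yaw",np.arctan2(*((e2-e1)[[1,0]])),"width",np.linalg.norm(e1-f1))
h=P((342,223.5),.077); hub=P((310.5,203),.092); sp=P((307.5,77),.116)
for n,q in dict(edge=a,edge2=b,foot=a2,handle=h,hub=hub,spec=sp).items(): print(n,np.round(q,4),"u",round(q[:2]@u,4),"v",round(q[:2]@v,4))
t1,t2=P((343,205.5),.077),P((342.5,240.8),.077);print("handle u ends",t1[:2]@u,t2[:2]@u)
print("left edge z.078 y60",P((277.5,60),.078)[:2]@v, "far end u body",P((308,17),.078)[:2]@u, P((308,17),.111)[:2]@u)
s=manip.sense();print(u,v)
E
```

```text
top edge [0.61336112 0.00341693 0.078     ] [0.50499133 0.01958052 0.078     ] yaw -0.14806070323872297
foot yaw -0.1429403873882044
handle yaw 3.0055303778752727 width 0.010431518094462338
edge [0.6134 0.0034 0.078 ] u 0.6061 v 0.0939
edge2 [0.505  0.0196 0.078 ] u 0.4966 v 0.0939
foot [ 0.6165 -0.0031  0.052 ] u 0.6103 v 0.0879
handle [0.4478 0.0232 0.077 ] u 0.4395 v 0.089
hub [0.4776 0.0483 0.092 ] u 0.4652 v 0.1183
spec [0.5807 0.0331 0.116 ] u 0.5695 v 0.1184
handle u ends 0.45768040628379913 0.4213633459758856
left edge z.078 y60 0.14432114918884698 far end u body 0.6154410647990134 0.6091793657857774
[ 0.98905902 -0.14752033] [0.14752033 0.98905902]
```

Request:
drive_tool(increments=[[110,-4.1,2.0,0,0,0,0],[110,-4.1,2.0,4,0,0,0],[110,-4.1,2.0,8,0,0,0],[110,-4.1,2.0,11,0,0,0],[110,-4.1,2.0,14,0,0,0],[110,-4.1,2.0,16,0,0,0],[110,-4.1,2.0,17.2,0,0,0],[110,-4.1,2.0,17.2,0,0,0],[110,-4.1,2.0,17.2,0,0,0]])

```text
t: 3.05
tcp_pos: [0.4466, 0.024, 0.0781]
tool_rot: [0.997, -0.074, 0.0, 0.0]
force: [0.2, -0.5, 0.1]
finger_gap: 0.572
```

```bash
python3 - <<'E'
from h import *
s=manip.sense();im=manip.snapshot("side")[:,:,::-1];im2=manip.snapshot("wrist")[:,:,::-1]
o=cv2.resize(im[165:245,235:365],(650,400),interpolation=cv2.INTER_CUBIC)
o2=im2[100:400,100:540]
cv2.imwrite("pics/c2.png",np.vstack([o[:290],cv2.resize(o2,(650,300))]));print(s["tcp_pos"],s["force"],s["tool_rot"])
E
```

```text
[0.44664863 0.02396861 0.07813102] [ 0.24213336 -0.54927092  0.06483789] [ 9.97272443e-01 -7.38083582e-02  1.49318527e-05  1.68635658e-06]
```

View pics/c2.png

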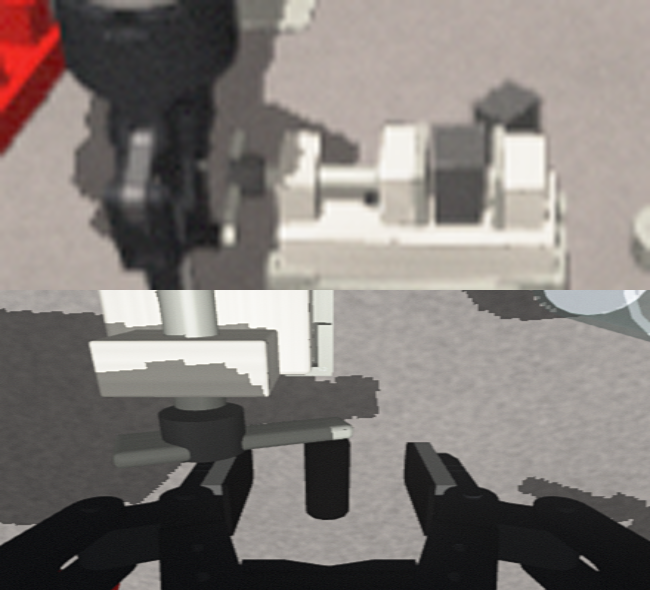

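The fingers straddle the handle, which is centred between them (crop column ≈327). Closing.

Request:
drive_tool(increments=[[160,0,0,0,0,0,0],[255,0,0,0,0,0,0],[255,0,0,0,0,0,0],[255,0,0,0,0,0,0],[255,0,0,0,0,0,0],[255,0,0,0,0,0,0]], force=20)

```text
t: 3.75
tcp_pos: [0.4468, 0.0244, 0.0782]
tool_rot: [0.997, -0.074, 0.0, -0.0]
force: [1.7, 1.8, 1.6]
finger_gap: 0.143
```

```bash
cat > arc.py <<'E'
# rows (tool frame cm) from commanded handle angle p0 to p1 about the screw axis: v=-r sin, z=r cos ; tool y=-v, z=-z
import numpy as np,sys
p0,p1,n=float(sys.argv[1]),float(sys.argv[2]),int(sys.argv[3]); r=float(sys.argv[4]) if len(sys.argv)>4 else 3.2
for p in np.linspace(p0,p1,n+1)[1:]: print([255,0,round(r*(np.sin(p)-np.sin(p0)),2),round(-r*(np.cos(p)-np.cos(p0)),2),0,0,0],end=", ")
E
python3 arc.py 2.0 3.0 8; python3 - <<'E'
from station import manip
s=manip.sense();print(s["t"],s["tcp_pos"],s["force"],s["ft_torque"],s["finger_gap"])
E
```

```text
[255, 0, np.float64(-0.19), np.float64(0.35), 0, 0, 0], [255, 0, np.float64(-0.42), np.float64(0.68), 0, 0, 0], [255, 0, np.float64(-0.69), np.float64(0.97), 0, 0, 0], [255, 0, np.float64(-0.99), np.float64(1.23), 0, 0, 0], [255, 0, np.float64(-1.33), np.float64(1.45), 0, 0, 0], [255, 0, np.float64(-1.69), np.float64(1.63), 0, 0, 0], [255, 0, np.float64(-2.07), np.float64(1.76), 0, 0, 0], [255, 0, np.float64(-2.46), np.float64(1.84), 0, 0, 0], 3.75 [0.44678286 0.02437277 0.07817293] [1.66698797 1.75981543 1.55964283] [ 0.26683369 -0.1737132   0.08576193] 0.14252968517313727
```

Request:
drive_tool(increments=[[255,0,-0.19,0.34,0,0,0],[255,0,-0.42,0.66,0,0,0],[255,0,-0.69,0.95,0,0,0],[255,0,-0.99,1.21,0,0,0],[255,0,-1.33,1.43,0,0,0],[255,0,-1.69,1.61,0,0,0],[255,0,-2.07,1.74,0,0,0],[255,0,-2.46,1.81,0,0,0]])

```text
t: 4.55
tcp_pos: [0.4499, 0.0489, 0.0595]
tool_rot: [0.997, -0.074, -0.0, -0.0]
force: [0.2, -2.3, -4.0]
finger_gap: 0.144
```

```bash
sed -i 's/round(\(r\*[^,]*\),2)/float(round(\1,2))/; s/round(-r\(.*\),2),0,0/float(round(-r\1,2)),0,0/' arc.py; python3 arc.py 3.0 4.6 13; cat > st.py <<'E'
from station import manip
import numpy as np
s=manip.sense();u=np.array([.98906,-.14752]);v=np.array([.14752,.98906]);p=s["tcp_pos"];f=s["force"]
y,z=p[:2]@v-.1188,p[2]-.092
print("t",s["t"],"u",p[:2]@u,"v,z rel",y,z,"phi",np.arctan2(-y,z)%(2*np.pi),"r",np.hypot(y,z),"F uvz",f[:2]@u,f[:2]@v,f[2],"gap",s["finger_gap"])
E
python3 st.py
```

```text
[255, 0, -0.39, 0.03, 0, 0, 0], [255, 0, -0.79, 0.01, 0, 0, 0], [255, 0, -1.17, -0.05, 0, 0, 0], [255, 0, -1.55, -0.16, 0, 0, 0], [255, 0, -1.91, -0.32, 0, 0, 0], [255, 0, -2.25, -0.52, 0, 0, 0], [255, 0, -2.56, -0.76, 0, 0, 0], [255, 0, -2.84, -1.04, 0, 0, 0], [255, 0, -3.08, -1.35, 0, 0, 0], [255, 0, -3.29, -1.69, 0, 0, 0], [255, 0, -3.45, -2.05, 0, 0, 0], [255, 0, -3.56, -2.42, 0, 0, 0], [255, 0, -3.63, -2.81, 0, 0, 0], t 4.55 u 0.43780991488941634 v,z rel -0.004065229570065582 -0.03245394172831373 phi 3.016980185914291 r 0.03270755914405902 F uvz 0.5624080798980351 -2.2064176423909454 -3.9735041516853955 gap 0.14415808179837553
```

Request:
drive_tool(increments=[[255,0,0,0.1,0,0,0],[255,0,0,0.1,0,0,0]])

```text
t: 4.75
tcp_pos: [0.4499, 0.0489, 0.0588]
tool_rot: [0.997, -0.073, -0.0, -0.0]
force: [0.4, -0.7, -3.6]
finger_gap: 0.142
```

```bash
python3 st.py
```

```text
t 4.75 u 0.4378000625561063 v,z rel -0.004028758925953391 -0.033173849884220535 phi 3.020740651265434 r 0.033417588402280735 F uvz 0.5245205238924429 -0.599849876265728 -3.5647188683331907 gap 0.14161612165744905
```

Request:
drive_tool(increments=[[255,0,0,0.1,0,0,0],[255,0,0,0.1,0,0,0]])

```text
t: 4.95
tcp_pos: [0.45, 0.0488, 0.0583]
tool_rot: [0.997, -0.074, 0.0, -0.0]
force: [0.4, 1.4, 3.5]
finger_gap: 0.143
```

```bash
python3 st.py
```

```text
t 4.95 u 0.43785957801259306 v,z rel -0.004203115334734456 -0.03367859327817588 phi 3.0174338006740027 r 0.033939855976622434 F uvz 0.22521447583549292 1.4218424995430703 3.50272456632954 gap 0.14314238244520922
```

Request:
drive_tool(increments=[[255,0,-0.39,0.02,0,0,0],[255,0,-0.79,-0.01,0,0,0],[255,0,-1.17,-0.06,0,0,0],[255,0,-1.55,-0.17,0,0,0],[255,0,-1.91,-0.33,0,0,0],[255,0,-2.25,-0.53,0,0,0],[255,0,-2.56,-0.77,0,0,0],[255,0,-2.84,-1.04,0,0,0],[255,0,-2.84,-1.04,0,0,0]])

```text
t: 5.85
tcp_pos: [0.454, 0.0772, 0.0687]
tool_rot: [0.997, -0.073, -0.0, -0.0]
force: [-0.6, 2.8, -1.3]
finger_gap: 0.14
```

```bash
sed -i 's/-.092$/-.0903/' st.py; python3 st.py; python3 arc.py 4.0 5.2 10
```

```text
t 5.85 u 0.4375916484075512 v,z rel 0.024557255974911138 -0.02155001261589755 phi 3.9921213272591896 r 0.03267203490391519 F uvz -0.9629299633436645 2.6964568865464495 -1.3186627218402132 gap 0.14005774736175003
[255, 0, -0.23, -0.3, 0, 0, 0], [255, 0, -0.43, -0.64, 0, 0, 0], [255, 0, -0.58, -0.99, 0, 0, 0], [255, 0, -0.69, -1.35, 0, 0, 0], [255, 0, -0.76, -1.73, 0, 0, 0], [255, 0, -0.78, -2.12, 0, 0, 0], [255, 0, -0.75, -2.5, 0, 0, 0], [255, 0, -0.68, -2.88, 0, 0, 0], [255, 0, -0.56, -3.24, 0, 0, 0], [255, 0, -0.41, -3.59, 0, 0, 0],
```

Request:
drive_tool(increments=[[255,0,-0.27,-0.28,0,0,0],[255,0,-0.48,-0.62,0,0,0],[255,0,-0.63,-0.97,0,0,0],[255,0,-0.74,-1.33,0,0,0],[255,0,-0.81,-1.71,0,0,0],[255,0,-0.83,-2.1,0,0,0],[255,0,-0.8,-2.48,0,0,0],[255,0,-0.73,-2.86,0,0,0],[255,0,-0.61,-3.22,0,0,0],[255,0,-0.46,-3.57,0,0,0],[255,0,-0.46,-3.57,0,0,0]])

```text
t: 6.95
tcp_pos: [0.4545, 0.0811, 0.1045]
tool_rot: [0.997, -0.074, -0.0, 0.0]
force: [-1.9, 2.9, 2.3]
finger_gap: 0.145
```

```bash
python3 st.py; python3 arc.py 5.2 6.2 8
```

```text
t 6.95 u 0.4375398879876072 v,z rel 0.0284773272706529 0.014196475191541616 phi 5.17485070732947 r 0.03181977492604132 F uvz -2.3002160012521418 2.6352013817527205 2.298956284989579 gap 0.14464008669158226
[255, 0, 0.21, -0.34, 0, 0, 0], [255, 0, 0.46, -0.65, 0, 0, 0], [255, 0, 0.75, -0.93, 0, 0, 0], [255, 0, 1.06, -1.17, 0, 0, 0], [255, 0, 1.41, -1.37, 0, 0, 0], [255, 0, 1.78, -1.52, 0, 0, 0], [255, 0, 2.17, -1.63, 0, 0, 0], [255, 0, 2.56, -1.69, 0, 0, 0],
```

Request:
drive_tool(increments=[[255,0,0.17,-0.35,0,0,0],[255,0,0.42,-0.67,0,0,0],[255,0,0.71,-0.95,0,0,0],[255,0,1.02,-1.19,0,0,0],[255,0,1.37,-1.39,0,0,0],[255,0,1.74,-1.54,0,0,0],[255,0,2.13,-1.65,0,0,0],[255,0,2.52,-1.71,0,0,0],[255,0,2.52,-1.71,0,0,0]])

```text
t: 7.85
tcp_pos: [0.4509, 0.0556, 0.1213]
tool_rot: [0.997, -0.074, -0.0, 0.0]
force: [-4.3, -0.4, 4.4]
finger_gap: 0.143
```

```bash
python3 st.py; python3 arc.py 6.2 7.2 8
```

```text
t 7.85 u 0.43777521226403043 v,z rel 0.002741812475783964 0.030988388305297973 phi 6.1949364080769005 r 0.031109447848078127 F uvz -4.217663084881104 -0.9944275206626102 4.445562269700363 gap 0.14327472604398664
[255, 0, 0.4, -0.01, 0, 0, 0], [255, 0, 0.8, 0.03, 0, 0, 0], [255, 0, 1.19, 0.12, 0, 0, 0], [255, 0, 1.56, 0.26, 0, 0, 0], [255, 0, 1.92, 0.45, 0, 0, 0], [255, 0, 2.25, 0.67, 0, 0, 0], [255, 0, 2.54, 0.94, 0, 0, 0], [255, 0, 2.81, 1.24, 0, 0, 0],
```

Request:
drive_tool(increments=[[255,-0.03,0.4,-0.04,0,0,0],[255,-0.06,0.8,-0.01,0,0,0],[255,-0.06,1.19,0.07,0,0,0],[255,-0.06,1.56,0.21,0,0,0],[255,-0.06,1.92,0.4,0,0,0],[255,-0.06,2.25,0.62,0,0,0],[255,-0.06,2.54,0.89,0,0,0],[255,-0.06,2.81,1.19,0,0,0],[255,-0.06,2.81,1.19,0,0,0]])

```text
t: 8.75
tcp_pos: [0.447, 0.028, 0.1088]
tool_rot: [0.997, -0.074, 0.0, 0.0]
force: [-0.2, -1.1, -1.1]
finger_gap: 0.152
```

```bash
python3 st.py; python3 arc.py 7.2 7.8 8
```

```text
t 8.75 u 0.43794745140103586 v,z rel -0.02513950720501898 0.018547868118048108 phi 0.9351506026005095 r 0.031241290534094565 F uvz -0.04261715599752197 -1.0798456855931524 -1.0999869802507067 gap 0.15229857370381644
[255, 0, 0.14, 0.2, 0, 0, 0], [255, 0, 0.26, 0.4, 0, 0, 0], [255, 0, 0.37, 0.62, 0, 0, 0], [255, 0, 0.46, 0.84, 0, 0, 0], [255, 0, 0.54, 1.07, 0, 0, 0], [255, 0, 0.59, 1.3, 0, 0, 0], [255, 0, 0.63, 1.54, 0, 0, 0], [255, 0, 0.66, 1.77, 0, 0, 0],
```

Request:
drive_tool(increments=[[255,0,0.14,0.2,0,0,0],[255,0,0.26,0.4,0,0,0],[255,0,0.37,0.62,0,0,0],[255,0,0.46,0.84,0,0,0],[255,0,0.54,1.07,0,0,0],[255,0,0.59,1.3,0,0,0],[255,0,0.63,1.54,0,0,0],[255,0,0.66,1.77,0,0,0],[255,0,0.66,1.77,0,0,0]], force=35)

```text
t: 9.65
tcp_pos: [0.446, 0.022, 0.0913]
tool_rot: [0.997, -0.074, 0.0, -0.0]
force: [2.2, -1.2, 0.6]
finger_gap: 0.141
```

```bash
python3 st.py; python3 arc.py 7.8 8.1 4
```

```text
t 9.65 u 0.43788633034516466 v,z rel -0.031227944021819415 0.0010073028006527124 phi 1.5385510512568252 r 0.03124418580731605 F uvz 2.3991301277469037 -0.8486199185018267 0.5836077550219392 gap 0.14094949673661028
[255, 0, 0.0, 0.24, 0, 0, 0], [255, 0, -0.01, 0.48, 0, 0, 0], [255, 0, -0.04, 0.72, 0, 0, 0], [255, 0, -0.09, 0.95, 0, 0, 0],
```

Request:
drive_tool(increments=[[255,0,0.0,0.24,0,0,0],[255,0,-0.01,0.48,0,0,0],[255,0,-0.04,0.72,0,0,0],[255,0,-0.09,0.95,0,0,0],[255,0,-0.09,0.95,0,0,0]])

```text
t: 10.15
tcp_pos: [0.4461, 0.023, 0.0818]
tool_rot: [0.997, -0.074, 0.0, -0.0]
force: [3.3, -0.4, 2.3]
finger_gap: 0.141
```

```bash
python3 - <<'E'
from h import *
im2=manip.snapshot("wrist")[:,:,::-1];cv2.imwrite("pics/w3.png",im2)
E
python3 st.py
```

```text
t 10.2 u 0.4378127902081015 v,z rel -0.030268308632260543 -0.008416086634919981 phi 1.8419953729844787 r 0.03141657240540821 F uvz 2.4524735293516193 -0.4338751642432551 2.758035961744747 gap 0.13674053795688038
```

View pics/w3.png

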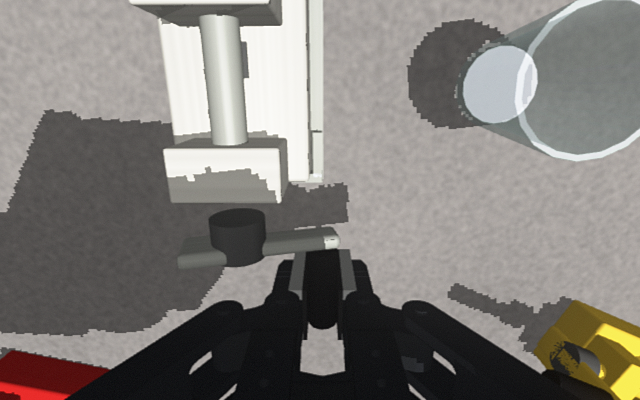

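The crank arm has followed the handle round to about φ≈8.1, and tangential force is building as the jaw clamps. The vise is still seated and the beaker is clear. I'll release the handle and rise.

Request:
drive_tool(increments=[[180,0,0,0,0,0,0],[100,0,0,0,0,0,0],[100,0,0,0,0,0,0],[100,0,0,0,0,0,0],[100,0,0,-2,0,0,0],[100,0,0,-5,0,0,0],[50,0,0,-9,0,0,0],[0,0,0,-13,0,0,0],[0,2,-1.5,-16,0,0,0],[0,4,-3,-17,0,0,0],[0,4,-3,-17,0,0,0],[0,4,-3,-17,0,0,0]])

```text
t: 11.4
tcp_pos: [0.4886, 0.047, 0.2516]
tool_rot: [0.997, -0.073, -0.001, 0.0]
force: [-0.5, -0.4, -0.6]
finger_gap: 1.0
```

```bash
python3 - <<'E'
from h import *
import pickle
s=manip.sense();c=manip.camera_model("wrist");im=manip.snapshot("wrist")[:,:,::-1]
cv2.imwrite("pics/w4.png",im);pickle.dump(c,open("w4.pkl","wb"));im=im.astype(int)
for y in range(10,180,15): print(y,"".join(f"{v:4d}" for v in im[y,260:290:2,1]),"|","".join(f"{v:4d}" for v in im[y,320:356:2,1]))
E
python3 st.py
```

```text
10  178 183 178 172 174 164 168 177 175 175 176 176 176 172 174 |  175 171 171 172 177 176 169 167 173 176 174 170 175 176 164 167 182 182
25  177 176 172 170 175 185  88  84  82  85  88  86 130 130 115 |  253 253 253 253 253 253 253 253 253 253 253 253 253 251 253 254 237 239
40  175 175 178 178 180 180  95  87  89  91  91  90 122 132 117 |  253 253 253 253 253 253 253 253 253 253 253 253 254 248 253 254 237 243
55  178 175 176 172 180 147  89  92  94  96  91  88 104 134 120 |  120 121 119 123 121 125 125 125 123 117 125 109 221 255 253 253 223 242
70  178 177 176 171 172 173 173 183  98  94  92  90  95 130 125 |  128 124 128 123 120 125 124 125 124 124 128 124 255 252 252 250 230 243
85  175 170 173 176 185 185 137  92  93  92  94  97  95 130 127 |  122 125 122 123 122 128 128 128 126 126 125 148 255 252 252 243 241 241
100  177 183 180 178 179 177 146  92  91  95  95  94  98 118 129 |  253 253 253 253 253 253 253 253 253 253 253 254 247 251 252 231 243 234
115  178 181 168 176 176 171 176 177  91  95  97  95  94 110 129 |  231 237 227 220 233 239 238 239 237 238 237 233 252 251 252 235 242 228
130   90 119 117 121  96  93 141 180 148  93  94  94  98 102 131 |  234 247 224 196 247 253 252 253 253 252 252 251 252 251 252 235 242 204
145   94  96  95  95  94  94  97  94  95  94  98  93  99  97 124 |  231 246 226 198 247 253 252 253 253 252 252 252 252 252 252 226 242 180
160  129 160 168 172 100  93  94 100 176 181 140  93 100  97 114 |  116 116 113 111 109 110 111 111 112 110 106 251 253 252 251 228 242 180
175  179 173 171 171 175 177 177 184 181 175 176 172 162 158 188 |  155 156 156 159 156 155 156 157 152 149 246 241 213 218 220 225 213 170
t 11.45 u 0.47552060585988015 v,z rel -0.0004450224202317832 0.1607158338261277 phi 0.0027689946426469594 r 0.1607164499588701 F uvz -0.6755390811162467 0.01873192526827418 -0.3568294560884616 gap 1.006391613169361
```

View pics/w4.png

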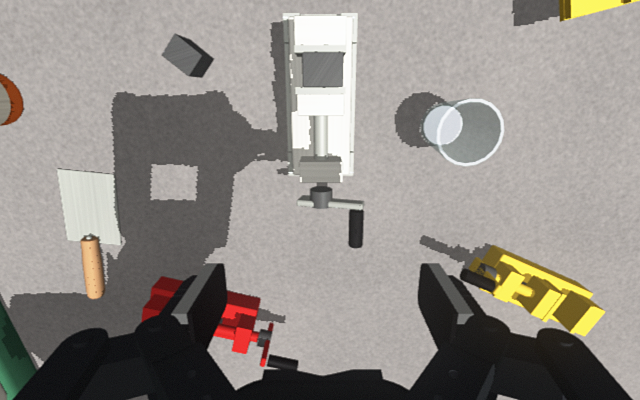

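The specimen at (322,69) now sits snug between both jaw plates and square to them. The handle is at (356,228), on the vise's -y side. Everything else is undisturbed.

```bash
python3 - <<'E'
from h import *
import pickle
c=pickle.load(open("w4.pkl","rb"));P=lambda p,z:plane(c,p,z)
a,b=P((351.3,30),.078),P((349.3,152),.078);d=a-b;yaw=np.arctan2(d[1],d[0]);print("yaw",yaw)
u=np.array([.98906,-.14752]);v=np.array([.14752,.98906])
for n,p,z in [("edge",(350.3,90),.078),("spec",(322.5,69),.116),("hub",(321,196),.092),("handle",(356.3,229),.080),("coupon",(188,55),.02)]:
    q=P(p,z);print(n,q[:2]@u,q[:2]@v)
s=manip.sense();r=s["tool_rot"];print("tool yaw",2*np.arctan2(r[1],r[0]),r)
E
```

```text
yaw -0.13725561383395812
edge 0.5578916051747569 0.09410693034438693
spec 0.5721635721248445 0.11764719012497761
hub 0.4684182448324067 0.11875003321215497
handle 0.431621358740198 0.08498036372757484
coupon 0.5903367466514436 0.2493449712123042
tool yaw -0.14681047040015544 [ 9.97305315e-01 -7.33392038e-02 -1.86244280e-03  1.28780787e-05]
```

Request:
drive_tool(increments=[[0,3.5,-0.1,0,0,0,0],[0,6.7,-0.1,0,0,0,0],[0,6.7,-0.1,4,0,0,0],[0,6.7,-0.1,8,0,0,0],[0,6.7,-0.1,11.5,0,0,0],[0,6.7,-0.1,14,0,0,0],[0,6.7,-0.1,16,0,0,0],[0,6.7,-0.1,17.2,0,0,0],[0,6.7,-0.1,17.6,0,0,0],[0,6.7,-0.1,17.6,0,0,0],[0,6.7,-0.1,17.6,0,0,0]])

```text
t: 12.55
tcp_pos: [0.5564, 0.0378, 0.0768]
tool_rot: [0.997, -0.074, 0.001, 0.0]
force: [-0.9, -1.1, -0.8]
finger_gap: 0.999
```

```bash
python3 - <<'E'
from h import *
im2=manip.snapshot("wrist")[:,:,::-1];im=manip.snapshot("side")[:,:,::-1];
cv2.imwrite("pics/c5.png",np.vstack([cv2.resize(im2[100:],(640,300)),cv2.resize(im[130:250,220:420],(500,300))[:, :].copy() if 0 else cv2.resize(im[140:234,220:420],(640,300))]))
E
python3 st.py
```

```text
t 12.65 u 0.5449963893036117 v,z rel 0.0007637538952850603 -0.01321193493288568 phi 3.199336265149141 r 0.013233992016144185 F uvz -0.015470227082937882 -0.12348037055280474 -0.7316807740357312 gap 0.9984289863242876
```

View pics/c5.png

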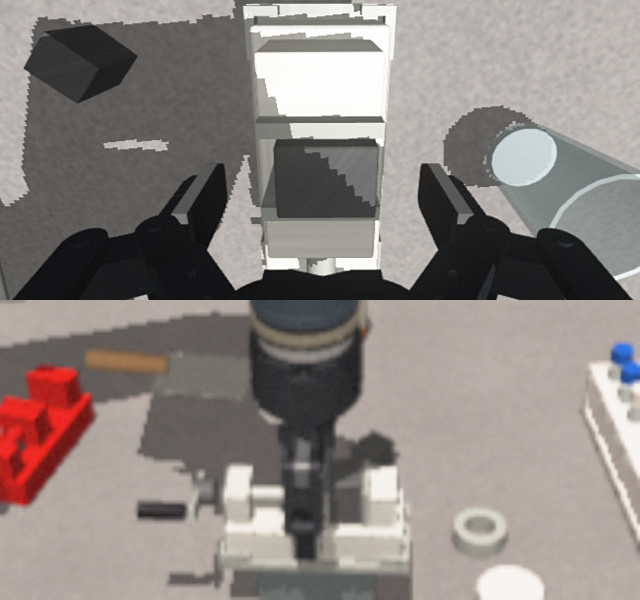

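Request:
drive_tool(increments=[[0,0,0,0.2,0,0,0],[120,0,0,0.2,0,0,0],[255,0,0,0.2,0,0,0],[255,0,0,0.2,0,0,0],[255,0,0,0.2,0,0,0],[255,0,0,0.2,0,0,0],[255,0,0,0.2,0,0,0],[255,0,0,0.2,0,0,0]], force=90)

```text
t: 13.45
tcp_pos: [0.5563, 0.0382, 0.0748]
tool_rot: [0.997, -0.074, 0.0, -0.0]
force: [-0.3, 1.8, 5.6]
finger_gap: 0.589
```

```bash
python3 st.py
```

```text
t 13.45 u 0.5445352210085156 v,z rel 0.001043250139389204 -0.015534129072770617 phi 3.2086505437876194 r 0.01556912126302679 F uvz -0.5558332616797049 1.7071153584614447 5.572193438685592 gap 0.5891133700950295
```

Request:
drive_tool(increments=[[255,0,0,-0.2,0,0,0],[255,0,0,-0.5,0,0,0],[255,0,0,-0.9,0,0,0],[255,0,0,-1.4,0,0,0],[255,0,0,-2,0,0,0],[255,0,0,-2.6,0,0,0],[255,0,0,-3.2,0,0,0],[255,0,0,-3.8,0,0,0],[255,0,0,-4.4,0,0,0],[255,0,0,-5,0,0,0],[255,0,0,-5.6,0,0,0],[255,0,0,-6.1,0,0,0],[255,0,0,-6.5,0,0,0],[255,0,0,-6.8,0,0,0],[255,0,0,-7,0,0,0],[255,0,0,-7,0,0,0],[255,0,0,-7,0,0,0],[255,0,0,-7,0,0,0],[255,0,0,-7,0,0,0],[255,0,0,-7,0,0,0]])

```text
t: 15.45
tcp_pos: [0.5559, 0.038, 0.1438]
tool_rot: [0.997, -0.074, -0.0, -0.0]
force: [0.3, -0.6, -8.2]
finger_gap: 0.584
```

```bash
python3 - <<'E'
from h import *
im2=manip.snapshot("scene")[:,:,::-1];im=manip.snapshot("side")[:,:,::-1];
cv2.imwrite("pics/c6.png",np.vstack([cv2.resize(im2[110:240,230:430],(450,292)),cv2.resize(im[120:250,220:420],(450,292))]))
E
python3 st.py
```

```text
t 15.55 u 0.5442849268340203 v,z rel 0.000766451688798353 0.053603550296122 phi 6.268887756777643 r 0.05360902958028753 F uvz 0.8197176697473699 -0.5131993923470226 -8.302211177857531 gap 0.5893207643833216
```

View pics/c6.png

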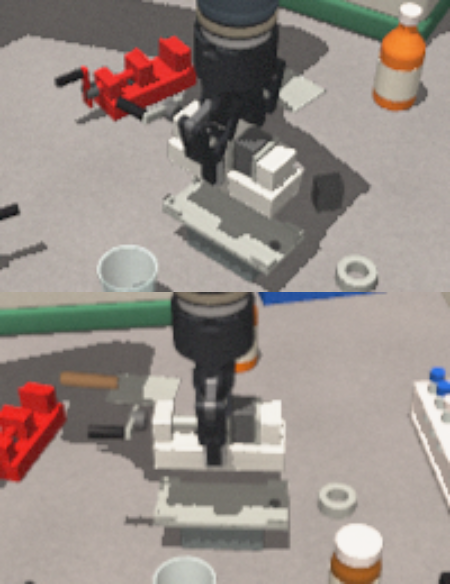

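The vise hangs level in the fingers, clear of the stage, with the block between the jaws. The wrist carries 8.3 N, the full weight, and the TCP rose 69 mm. Handing in.

```bash
python3 -c "
from station import manip
import numpy as np
print(np.abs(manip.sense()['qd']).max());print(manip.sign_off())"
```

```text
0.006876151820841808
the job is handed in; nothing more can be done
None
```

The vise was cranked tight on its stage and lifted with the block in it. I handed the job in with the arm holding it there, at about 15.6 s; the hand-in gave no verdict.

- **Clamping:** I turned the crank clockwise from about 2.0 to 8.1 rad. The force along the turn rose at the end, and the wrist picture after release showed the block snug between both jaw plates. I couldn't measure the clamp force itself.
- **Lift:** I gripped the long sides near the middle at 90 N, with an opening of about 50 mm (the body is 52 mm). The tool rose 69 mm straight up.
- **Last checks:** The wrist carried about 8.3 N, which matches the vise with its block. The pictures showed it level and clear of the stage with the block upright, and joint speeds were under 0.01 rad/s. The other items in view looked undisturbed; the dish was outside the last close-ups.
- **What disagreed:** Early in the turn, near the bottom of the circle, I was pulling the handle up with about 4 N, over the 3 N tipping limit. The handle's path was about 1.7 mm lower than I had worked out. I corrected for it straight away, and later pictures showed the vise still seated.

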